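# Cup into the ratchet-hood steriliser

## Task

Open the cup steriliser by pulling its lever down to the third of its four notches and letting go, so that the ratchet holds the hood open; then stand the plain steel cup upright in the middle of the round pad under the raised hood. Finally press the inclined release button and keep it pressed until the lever has swung back and the hood has closed over the cup. Leave the other barware standing where it is.

Things in the scene. Friction and masses are not known exactly. Their poses are not given: they have to be found in the camera images.
- steriliser: Cup steriliser, fixed to the worktop: dark steel base plate 210 (x) x 310 (y) x 12 mm, front = -x, towards the robot. Left (+y) half: a steel hood. Right (-y) half: a dark drum of radius 56 mm lying along y (y -150 to -30 mm, axis at x 20, z 68 mm) with lever and button. Origin: centre of the plate's underside. Offsets elsewhere called 'local' are in this frame.
- pad (a point): Centre of the top of the round steel pad, 64 mm across, 15 mm above the worktop, on which the cup shall stand; local (0, 80, 15) mm, under the hood.
- hood (a joint): Hood angle (rad), 0 closed = 1.35 x lever angle (geared). Open-bottomed box 155 (x) x 118 (y) x 112 mm high, 4 mm walls, hinged along y at its lower rear edge at local (92, 80, 26) mm, opens up and back. At the third notch (1.13) its front edge hangs over the pad, 160 mm above the worktop: bring the cup in from the front (-x) with the tool leaning back to the robot about 30 degrees (25 to 40).
- hood_front (a point): Middle of the hood's front lower edge (155 mm before its hinge, 10 mm below it when closed); moves with the hood.
- lever (a joint): Lever angle (rad), 0 at rest, up to 1.25. It grows as the grip is pulled towards the robot (-x) and down. A spring pulls it back (about 4 N at the grip). The ratchet holds it at 0.28, 0.56, 0.84 (third notch) and 1.12: pull 0.04 to 0.1 past a notch, let go, and it falls back on to the notch. Only the release button lets it return.
- lever_hinge (a point): A point on the lever's axis (along the steriliser's y), local (20, -48, 68) mm, abreast of the grip.
- grip (a point): Centre of the lever's grip: round wooden bar, 16 mm diameter, 54 mm long, along the steriliser's y, 150 mm from the lever's axis. Seen from the axis it stands 80 degrees (less the lever angle) above the -x direction. The lever arm, 12 mm thick, joins the bar's left (+y) end 32 mm from here. Pinched from above (fingers closing along x) the bar turns between the fingers as the lever swings.
- release (a joint): Button travel (m): 0 out, 0.008 fully in, sprung; fully in takes about 5 N. From 0.005 on the lever is free and swings home (1 to 1.5 s from the third notch); let go early, it catches on the next notch. The button is the ratchet's pawl: it bobs as the lever passes notches.
- button_face (a point): Centre of the release button's round face, 25 mm across, in a brass collar on the drum; local (-25, -125, 133) mm. Its outward normal is local (-0.574, 0, 0.819), 35 degrees from vertical towards the robot: press against it with closed fingers. The lever's bar ends 53 mm left (+y) of it and swings back past it: turn the hand's narrow side that way.
- steel_cup: The plain steel cup: straight, slightly tapering tumbler, 47 mm across the rim, about 40 mm at the foot, 82 mm high, open at the top, about 0.12 kg; loose, upright, among the bystanders right of the steriliser. Behind them (world x over 0.566, y under -0.06) rises a tall wine rack, and wall cabinets hang left of it (x over 0.6, from z 0.5): travel near the base. Origin: centre of its underside.
- jigger_a: Steel double-cone jigger with a narrow waist, 43 mm across, 95 mm high; loose bystander. Origin: centre of its underside.
- jigger_b: Brass double-cone jigger with a narrow waist, 43 mm across, 95 mm high; loose bystander. Origin: centre of its underside.
- bitters: Small bitters bottle with a black cap, 48 mm across, 115 mm high; loose bystander. Origin: centre of its underside.
- gin_bottle: Squat spirit bottle with a cork stopper, 87 mm across, 185 mm high; loose bystander. Origin: centre of its underside.

How it is judged:
On the way, in this order (a step that is already met when the one before it is completed fails the run):
1. the lever is held by the ratchet at the third notch, hood open, with the gripper clear of the grip (value of joint lever between 0.76 and 0.92 rad and distance between the grasp point and grip above 0.05 m), for 0.3 s.
2. the cup stands upright on the pad, let go, with the lever still on the third notch (horizontal distance between steel_cup and pad below 0.018 m and z of steel_cup in the frame of pad between -0.006 and 0.006 m and angle between steel_cup's own z axis and vertical below 0.1 rad and contact force between the fingers and steel_cup below 0.1 N and value of joint lever between 0.76 and 0.92 rad), for 0.3 s.
3. the release button is pressed with the cup standing on the pad (horizontal distance between steel_cup and pad below 0.018 m and z of steel_cup in the frame of pad between -0.006 and 0.006 m and angle between steel_cup's own z axis and vertical below 0.1 rad and contact force between the fingers and steel_cup below 0.1 N and value of joint release above 0.0045 m), for 0.1 s.
At the end, for the whole second after the job is handed in: The cup stands at rest and upright (within 0.1 rad) on the pad, its centre within 18 mm of the pad's centre and its foot within 6 mm of the pad's height, let go; the lever is home (below 0.05 rad), the hood closed (below 0.06 rad) and the button out (below 2 mm) (horizontal distance between steel_cup and pad below 0.018 m and z of steel_cup in the frame of pad between -0.006 and 0.006 m and angle between steel_cup's own z axis and vertical below 0.1 rad and contact force between the fingers and steel_cup below 0.1 N and linear speed of steel_cup below 0.02 m/s and value of joint lever below 0.05 rad and value of joint hood below 0.06 rad and value of joint release below 0.002 m); the robot touches nothing.
It fails at once if the steel jigger is pushed more than 30 mm or tipped over (distance of jigger_a from where it was at the start of the episode above 0.03 m or angle between jigger_a's own z axis and vertical above 0.35 rad).
It fails at once if the brass jigger is pushed more than 30 mm or tipped over (distance of jigger_b from where it was at the start of the episode above 0.03 m or angle between jigger_b's own z axis and vertical above 0.35 rad).
It fails at once if the bitters bottle is pushed more than 30 mm or tipped over (distance of bitters from where it was at the start of the episode above 0.03 m or angle between bitters's own z axis and vertical above 0.35 rad).
It fails at once if the gin bottle is pushed more than 30 mm or tipped over (distance of gin_bottle from where it was at the start of the episode above 0.03 m or angle between gin_bottle's own z axis and vertical above 0.35 rad).
It also fails if it takes over 72 s, if anything falls off the work surface, if the arm or the gripper's body presses on something with over 40 N, if the wrist force passes 120 N, or if a joint passes its speed limit or range.

## Robot

A 7-joint arm with a two-finger parallel gripper is mounted at the origin on a cart in front of the work surface, level with it; the furniture and walls round the work are solid. World frame = base frame: x ahead of the robot, y to its left, z up, the work surface at z = 0. Lengths are in m, angles in rad, forces in N, time in s.
With the tool pointing down it reaches from about 0.4 to 0.85 m from the base axis. Payload 10.4 kg.
Tool frame: the origin (TCP) lies midway between the tips of the shut fingers; the grasp point (between the pads) lies 19 mm behind it (manip.grasp_offset is the distance from the TCP to the grasp point, in m); z points along the fingers, y is the line along which they close (so a half turn about z gives the same grasp; the last joint's range is limited). The gripper opens to 85 mm and grips with 20 to 120 N. Pads are 22 mm wide; open, the fingers measure 114 mm over their backs; the gripper's body (76 mm by 85 mm) begins 54 mm behind the grasp point. The pads swing forward as they close: fully open they stand 13 mm farther back than shut.
Start: joints at [1.092, 0.332, -0.065, 1.46, 0.022, 1.35, -0.088], TCP at [0.275, -0.561, 0.231] pointing down, gripper open.
Joint ranges: [-2.6, 2.6], [-0.5, 2.12], [-1.47, 1.34], [0.16, 2.42], [-1.27, 4.41], [0.06, 2.06], [-2.6, 2.6]. Speed limits (rad/s): [2.22, 2.22, 2.79, 2.79, 3.14, 3.14, 3.14].

## Interface

Orientations are given as a unit quaternion [x, y, z, w].
In Python, from workcell import manip gives the robot as it stands.
- The arm moves only by the shell command python3 jog.py 'ROWS' [FORCE]. ROWS is one flat JSON list of numbers that holds 1 to 20 rows one after another, with no inner brackets; each row has 7 numbers: a rotation vector rx, ry, rz in rad, then dx, dy, dz in m, then the opening from 0.0 (shut) to 1.0 (fully open); each row is the pose to reach, as a shift and turn from the pose commanded when the command began, along the tool's axes at that moment; what a row does not reach only later rows make up. A row lasts 1/8 s, in which the tool goes at most 0.0625 m and 0.188 rad, less where a joint would pass 70% of its speed; a pose out of reach is approached as far as the arm can. The fingers move at their own pace and stop on an object; FORCE is the grip in N (left out, the last holds). Time passes only in rows, so rows that do not move let the fingers close. It prints the time, the measured TCP pose, the force, the opening and the grip force at its end. Input that does not fit is refused with a message, and nothing moves.
- manip.get_obs(): the state, without advancing time (a new reading comes with each control period).
- manip.camera(name): name is "scene" or "top" or "wrist"; returns the picture (384x512x3 uint8, blue, green, red); there is no depth.
- manip.calibration(name): a dict with "fx", "fy", "cx", "cy" (pixels), "k1" (the pictures are not rectified: a ray, as slopes to the right and down, at radius r is drawn at 1 + k1 r^2 times it, then the intrinsics apply), "world_from_camera" (4x4, takes a point from camera to world coordinates); the wrist camera has in their place "tool_from_camera" (4x4, takes a point from camera to tool coordinates, whose origin is the TCP and whose axes are the flange's). Camera axes: x right, y up, looking along -z (the intrinsics and any distortion apply to the point x, -y, -z); pixel columns grow to the right and rows downward; lengths in m; the calibration is good to about 2 mm. A picture is of the moment at which its call begins: read the wrist's pose just before it. calibration takes no time and is no camera call.
- manip.hand_in(): hands the job in; it is judged then, once.
The state is a dict: "clock": time; "joint_pos": joint angles; "joint_velocities": joint speeds; "tau": joint torques, N m; "position": TCP position; "ee_rot": TCP orientation; "ft_force": force on the tool from outside, world axes, zero at the start; "torque": the same for the moment, N m; "grip_width": opening from 0.0 (shut) to 1.0 (fully open); "grasp_force": force on a finger pad.
Only numpy, scipy, OpenCV 4.12 (cv2) and the standard library are available. Lean on these libraries where they do the work, as an engineer would, in place of code of your own. Each camera call takes 0.05 s, during which the arm holds its last target. There are 200 camera calls.

## Working session

There is one attempt and no reset: what is moved stays moved. The work goes in short steps, Python scripts to look and compute and a shell command to move; the robot and the scene stay as the last step left them, time stands still between calls to the robot, and variables do not carry over. Pictures are saved under pics/ and viewed, at most 11 in all, crops included, and the job is handed in when it is done.

```bash
ls; mkdir -p pics
cat > h.py <<'E'
import numpy as np, cv2
from workcell import manip
from scipy.spatial.transform import Rotation as R
def ray(name,u,v,obs=None):
    c=manip.calibration(name)
    x=(u-c["cx"])/c["fx"]; y=(v-c["cy"])/c["fy"]
    rd=np.hypot(x,y); r=rd
    for _ in range(50): r=rd/(1+c["k1"]*r*r)
    s=r/rd if rd>0 else 1
    d=np.array([x*s,-y*s,-1.0])
    if name=="wrist":
        o=obs or manip.get_obs(); T=np.eye(4); T[:3,:3]=R.from_quat(o["ee_rot"]).as_matrix(); T[:3,3]=o["position"]
        M=T@np.array(c["tool_from_camera"])
    else: M=np.array(c["world_from_camera"])
    return M[:3,3], M[:3,:3]@d
def onz(name,u,v,z,obs=None):
    p,d=ray(name,u,v,obs); return p+d*(z-p[2])/d[2]
def proj(name,P):
    c=manip.calibration(name); q=np.linalg.inv(np.array(c["world_from_camera"]))@np.r_[P,1]
    x=-q[0]/q[2]; y=q[1]/q[2]; k=1+c["k1"]*(x*x+y*y)
    return c["cx"]+c["fx"]*x*k, c["cy"]+c["fy"]*y*k
def tri(a,b):
    A=[];B=[]
    for p,d in (a,b):
        d=d/np.linalg.norm(d); Q=np.eye(3)-np.outer(d,d); A.append(Q);B.append(Q@p)
    return np.linalg.solve(sum(A),sum(B))
E
python3 - <<'E'
from h import *
for n in("scene","top"):
    cv2.imwrite(f"pics/{n}0.png",cv2.resize(manip.camera(n),(768,576),interpolation=cv2.INTER_CUBIC))
    c=manip.calibration(n);print(n,{k:np.round(v,3).tolist() for k,v in c.items()})
o=manip.get_obs();print(o["clock"],o["position"],R.from_quat(o["ee_rot"]).as_matrix().round(3),manip.grasp_offset)
E
```

```text
jog.py
pics
workcell.py
scene {'fx': 383.549, 'fy': 383.549, 'cx': 256.65, 'cy': 197.595, 'k1': -0.046, 'world_from_camera': [[-0.785, 0.247, -0.568, -0.138], [-0.619, -0.32, 0.717, 0.78], [-0.005, 0.914, 0.405, 0.633], [0.0, 0.0, 0.0, 1.0]]}
top {'fx': 479.051, 'fy': 479.051, 'cx': 254.71, 'cy': 189.899, 'k1': -0.168, 'world_from_camera': [[-0.001, 0.977, -0.212, 0.259], [-1.0, -0.002, -0.002, -0.058], [-0.002, 0.212, 0.977, 1.389], [0.0, 0.0, 0.0, 1.0]]}
0.1 [ 0.27494861 -0.5609003   0.2305832 ] [[ 0.898  0.44  -0.001]
 [ 0.44  -0.898  0.001]
 [-0.    -0.001 -1.   ]] 0.0187
```

View pics/scene0.png

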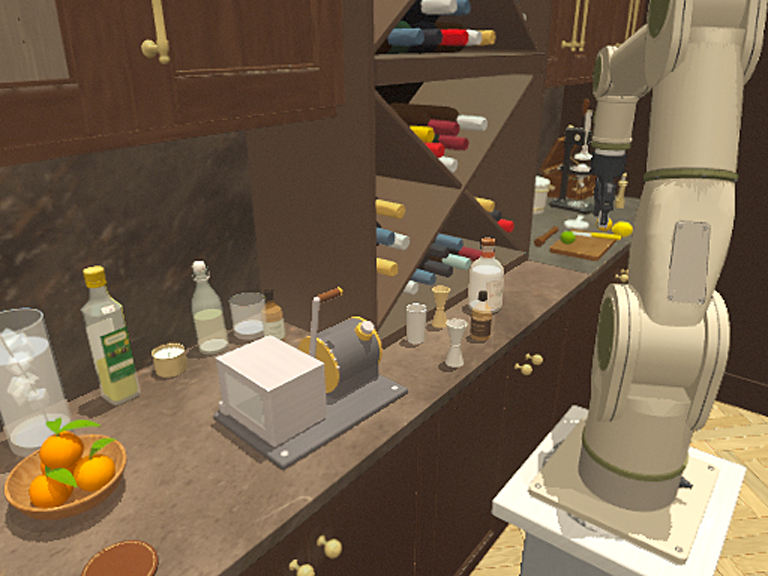

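View pics/top0.png

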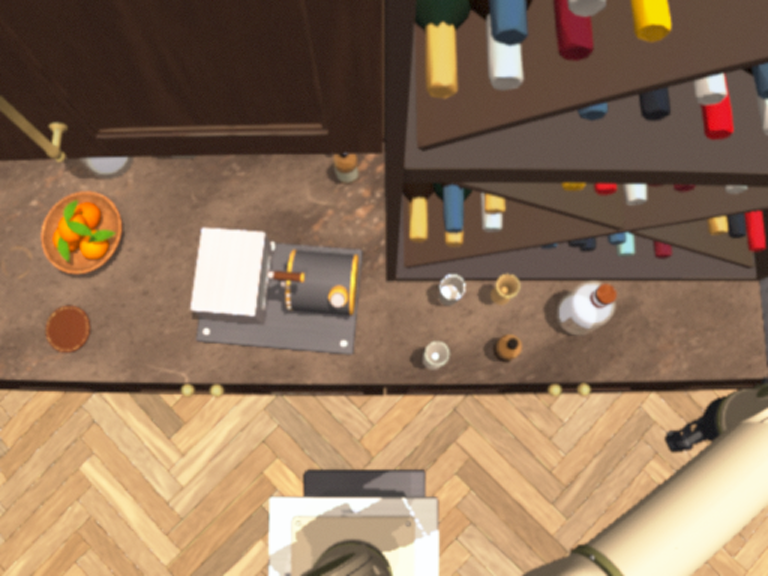

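The scene picture shows the cup at about (415,325), with the steel jigger at (455,345), the brass jigger at (440,308) and the steriliser at (310,390). The top picture shows the cup rim at (452,288), the jigger at (436,355) and the plate's front corners at about (197,342) and (355,353). I'll enlarge the top view to measure more finely.

Run:
```python
from h import *
im=manip.camera("top"); cv2.imwrite("pics/topraw.png",im)
a=cv2.resize(im[140:260,120:280],(800,600),interpolation=cv2.INTER_CUBIC); cv2.imwrite("pics/c1.png",a)
a=cv2.resize(im[170:260,270:390],(800,600),interpolation=cv2.INTER_CUBIC); cv2.imwrite("pics/c2.png",a)
f=1.5
for n,u,v,z in [("FL",197,342,.012),("FR",355,353,.012),("BR",362,250,.012),("cup",452,288,.082),("jA",436,354,.095),("jB",507,288,.095),("bit",509,348,.1),("btn",338,298,.133)]:
    print(n,onz("top",u/f,v/f,z).round(4))
```

```text
FL [0.4445 0.3059 0.012 ]
FR [ 0.4239 -0.0032  0.012 ]
BR [ 0.6288 -0.0158  0.012 ]
cup [ 0.5366 -0.1858  0.082 ]
jA [ 0.4118 -0.153   0.095 ]
jB [ 0.5336 -0.2867  0.095 ]
bit [ 0.4214 -0.2855  0.1   ]
btn [0.5079 0.0229 0.133 ]
```

View pics/c1.png

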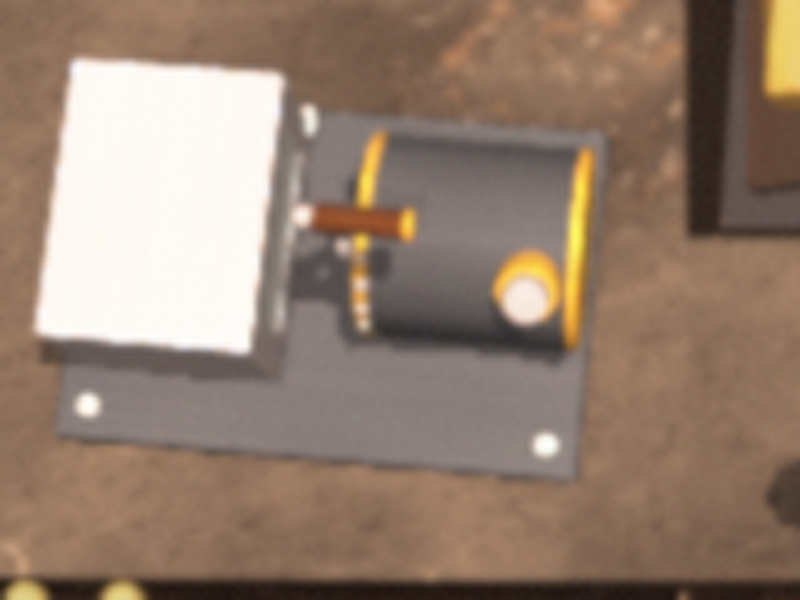

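View pics/c2.png

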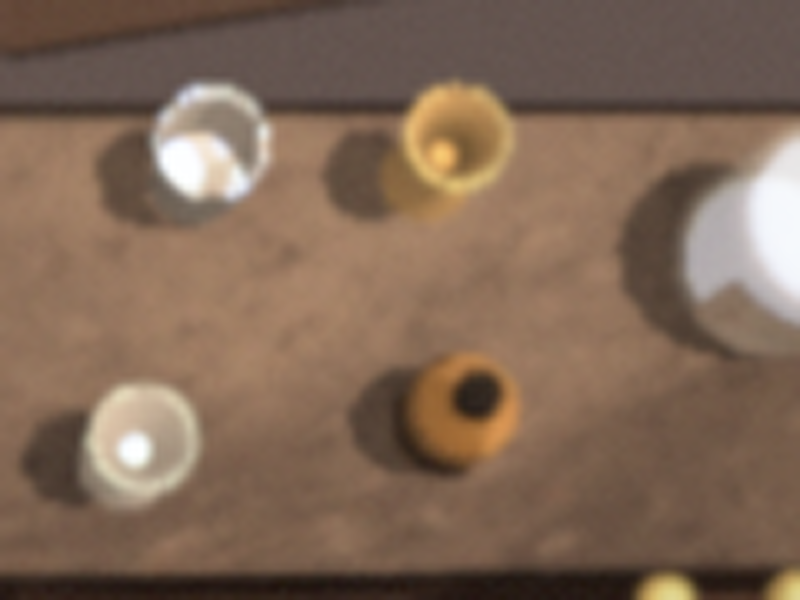

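The first crop shows the plate corners FL (57,436), FR (578,479) and BR (606,132), the button face at (523,300) and the bar from (313,216) to (412,225). The second shows the cup rim centre at (212,143), the steel jigger at (143,440), the brass jigger at (458,138) and the bitters bottle at (463,410).

```bash
python3 - <<'E'
from h import *
def px(x,y,s,ox,oy): return (x+.5)/s-.5+ox,(y+.5)/s-.5+oy
c1=lambda x,y,z: onz("top",*px(x,y,5,120,140),z)
c2=lambda x,y,z: onz("top",*px(x,y,20/3,270,170),z)
FL,FR,BR=[c1(*p,.012) for p in((57,436),(578,479),(606,132))]
print("corners",FL.round(4),FR.round(4),BR.round(4),np.linalg.norm(FL-FR),np.linalg.norm(FR-BR))
ey=(FL-FR);a1=np.arctan2(-ey[0],ey[1]); ex=BR-FR;a2=np.arctan2(ex[1],ex[0])
yaw=(a1*310+a2*210)/520; print("yaw",a1,a2,yaw)
Rz=R.from_euler("z",yaw).as_matrix()
# origin: average of the 3 corners
loc=np.array([[-.105,.155,.012],[-.105,-.155,.012],[.105,-.155,.012]])
org=np.mean([c-Rz@l for c,l in zip((FL,FR,BR),loc)],axis=0); print("org",org)
W=lambda *l: org+Rz@np.array(l)/1000
a=np.radians(80)
P=dict(pad=W(0,80,15),btn=W(-25,-125,133),hinge=W(20,-48,68),grip=W(20-150*np.cos(a),-48,68+150*np.sin(a)))
for th in(.84,.92): b=a-th; P[f"grip{th}"]=W(20-150*np.cos(b),-48,68+150*np.sin(b))
for k,v in P.items(): print(k,v.round(4),"top c1 px",(np.array(proj("top",v))-[120,140])*5, "scene*1.5",np.array(proj("scene",v))*1.5)
print("btn meas",c1(523,300,.133),"gripends",c1(313,216,P["grip"][2]),c1(412,225,P["grip"][2]))
cup=c2(212,143,.082);print("cup",cup,"width",np.linalg.norm(c2(153,143,.082)-c2(271,143,.082)))
print("jA",c2(143,440,.095),"jB",c2(458,138,.095),"bit",c2(463,410,.06))
print("cup in scene",np.array(proj("scene",cup))*1.5, np.array(proj("scene",cup-[0,0,.082]))*1.5)
E
cat >> h.py <<'E'
ORG=np.array([.5397,.1470,0]); YAW=-.077; RZ=R.from_euler("z",YAW).as_matrix()
W=lambda *l: ORG+RZ@np.array(l)/1000
def grip(th): b=np.radians(80)-th; return W(20-150*np.cos(b),-48,68+150*np.sin(b))
def orient(lean,yaw,roll=0):
    # tool z leans forward by lean; roll=0: y along heading's left/right (y=-left), roll about tool z
    return (R.from_euler("z",yaw)*R.from_euler("y",-lean)*R.from_euler("x",np.pi)*R.from_euler("z",roll))
def go(*tg):
    o=manip.get_obs(); Rc=R.from_quat(o["ee_rot"])
    print("t",o["clock"],"pos",o["position"].round(4))
    for Rt,p in tg: print((Rc.inv()*Rt).as_rotvec().round(3), Rc.inv().apply(np.array(p)-o["position"]).round(4))
E
python3 - <<'E'
from h import *
for r in (np.pi/2,-np.pi/2):
    Rt=orient(0,YAW,r); print(Rt.as_matrix().round(2).tolist(), orient(.5,YAW,0).as_matrix()[:,2])
    g=grip(0); go((Rt,[.35,-.25,.33]),(Rt,g+[0,0,.06]),(Rt,g+[0,0,-.019]))
E
```

```text
[[-0.08, -1.0, -0.0], [-1.0, 0.08, -0.0], [0.0, 0.0, -1.0]] [ 0.47800498 -0.0368793  -0.87758256]
t 0.15 pos [ 0.275  -0.5609  0.2307]
[-1.000e-03  1.000e-03  2.104e+00] [ 0.2042 -0.2463 -0.099 ]
[-1.000e-03  1.000e-03  2.104e+00] [ 0.5197 -0.4809 -0.0445]
[-1.000e-03  1.000e-03  2.104e+00] [ 0.5197 -0.4808  0.0345]
[[0.08, 1.0, -0.0], [1.0, -0.08, -0.0], [-0.0, 0.0, -1.0]] [ 0.47800498 -0.0368793  -0.87758256]
t 0.15 pos [ 0.275  -0.5609  0.2307]
[-1.000e-03 -1.000e-03 -1.038e+00] [ 0.2042 -0.2463 -0.099 ]
[-1.000e-03 -1.000e-03 -1.038e+00] [ 0.5197 -0.4809 -0.0445]
[-1.000e-03 -1.000e-03 -1.038e+00] [ 0.5197 -0.4808  0.0345]
```

```bash
W1="x"; python3 jog.py '[0,0,0,0,0,-0.09,1,0,0,-0.1,0.04,-0.05,-0.1,1,0,0,-0.3,0.12,-0.15,-0.1,1,0,0,-0.4,0.16,-0.2,-0.1,1,0,0,-0.5,0.2,-0.246,-0.1,1,0,0,-0.65,0.25,-0.28,-0.1,1,0,0,-0.8,0.3,-0.32,-0.1,1,0,0,-0.95,0.35,-0.36,-0.1,1,0,0,-1.038,0.4,-0.4,-0.1,1,0,0,-1.038,0.45,-0.43,-0.1,1,0,0,-1.038,0.49,-0.46,-0.1,1,0,0,-1.038,0.52,-0.481,-0.08,1,0,0,-1.038,0.52,-0.481,-0.045,1,0,0,-1.038,0.52,-0.481,-0.045,1,0,0,-1.038,0.52,-0.481,-0.045,1]' 30
python3 - <<'E'
from h import *
o=manip.get_obs(); im=manip.camera("wrist"); cv2.imwrite("pics/w1.png",im)
print(o["joint_pos"].round(2) if hasattr(o["joint_pos"],"round") else o["joint_pos"])
g=grip(0)
c=manip.calibration("wrist"); T=np.eye(4);T[:3,:3]=R.from_quat(o["ee_rot"]).as_matrix();T[:3,3]=o["position"]
M=np.linalg.inv(T@np.array(c["tool_from_camera"]))
for P in(g,W(-25,-125,133)):
    q=M@np.r_[P,1]; x=-q[0]/q[2];y=q[1]/q[2];k=1+c["k1"]*(x*x+y*y);print(c["cx"]+c["fx"]*x*k,c["cy"]+c["fy"]*y*k)
Rt=orient(0,YAW,-np.pi/2);go((Rt,g+[0,0,-.019]))
E
```

```text
clock: 2.02
position: [0.5304, 0.099, 0.2766]
ee_rot: [0.734, 0.679, -0.0, 0.0]
ft_force: [-0.3, -0.8, 0.5]
grip_width: 1.004
grasp_force: 0.0
[ 0.42  0.2  -0.78  1.59  0.14  1.42 -0.45]
253.10905388783445 210.78766169631302
235.8758802780596 251.06166089005677
t 2.075 pos [0.5306 0.0986 0.2772]
[ 0.001  0.    -0.001] [ 0.001  -0.0008  0.0805]
```

View pics/w1.png

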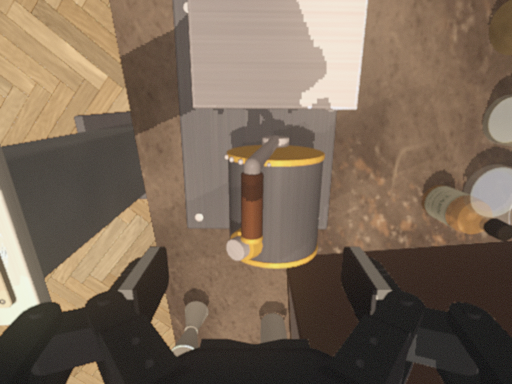

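The bar runs from (252,172) to (252,245) between the fingers, and I predicted (253,211), so the grip position is confirmed. Next I descend and pinch.

```bash
python3 jog.py '[0,0,0,0.001,-0.001,0.04,1,0,0,0,0.001,-0.001,0.08,1,0,0,0,0.001,-0.001,0.08,1,0,0,0,0.001,-0.001,0.08,0.1,0,0,0,0.001,-0.001,0.08,0.1,0,0,0,0.001,-0.001,0.08,0.1,0,0,0,0.001,-0.001,0.08,0.1,0,0,0,0.001,-0.001,0.08,0.1]' 30
python3 - <<'E'
from h import *
Rt=orient(0,YAW,-np.pi/2)
go(*[(Rt,grip(t)+[0,0,-.019]) for t in(0,.1,.2,.3,.4,.5,.6,.7,.8,.85,.91)])
E
```

```text
clock: 3.08
position: [0.5286, 0.1008, 0.197]
ee_rot: [0.734, 0.679, -0.001, -0.0]
ft_force: [-7.4, -0.7, 9.8]
grip_width: 0.177
grasp_force: 29.3
t 3.075 pos [0.5286 0.1008 0.197 ]
[-0.002  0.001  0.   ] [-0.0011  0.0015  0.0002]
[-0.002  0.001  0.   ] [-0.001  -0.0131  0.0036]
[-0.002  0.001  0.   ] [-0.001  -0.0273  0.0084]
[-0.002  0.001  0.   ] [-0.001  -0.041   0.0146]
[-0.002  0.001  0.   ] [-0.001  -0.0539  0.0221]
[-0.002  0.001  0.   ] [-0.001  -0.0661  0.0309]
[-0.002  0.001  0.   ] [-0.001  -0.0773  0.0409]
[-0.002  0.001  0.   ] [-0.001  -0.0875  0.0519]
[-0.002  0.001  0.   ] [-0.001  -0.0965  0.0639]
[-0.002  0.001  0.   ] [-0.001  -0.1005  0.0702]
[-0.002  0.001  0.   ] [-0.001  -0.1049  0.078 ]
```

```bash
python3 jog.py '[0,0,0,0,-0.014,0.003,0.1,0,0,0,0,-0.028,0.008,0.1,0,0,0,0,-0.042,0.0145,0.1,0,0,0,0,-0.055,0.022,0.1,0,0,0,0,-0.067,0.031,0.1,0,0,0,0,-0.079,0.041,0.1,0,0,0,0,-0.089,0.052,0.1,0,0,0,0,-0.098,0.064,0.1,0,0,0,0,-0.102,0.07,0.1,0,0,0,0,-0.106,0.078,0.1,0,0,0,0,-0.106,0.078,0.1,0,0,0,0,-0.106,0.078,0.1]'
python3 - <<'E'
from h import *
o=manip.get_obs(); Rt=R.from_quat(o["ee_rot"]); g=o["position"]+Rt.as_matrix()[:,2]*-.0187
l=RZ.T@(g-ORG)*1000; print("local",l.round(1),"theta",np.radians(80)-np.arctan2(l[2]-68,20-l[0]),"r",np.hypot(l[2]-68,20-l[0]))
cv2.imwrite("pics/s2.png",manip.camera("scene")[150:330,120:300].repeat(3,0).repeat(3,1))
E
```

```text
clock: 4.58
position: [0.4235, 0.1093, 0.1183]
ee_rot: [0.734, 0.68, -0.0, -0.0]
ft_force: [0.1, 5.5, 1.2]
grip_width: 0.176
grasp_force: 31.9
local [-113.   -46.5  137. ] theta 0.9178347681203926 r 149.778910655711
```

```bash
python3 jog.py '[0,0,0,0,0,0,0.4,0,0,0,0,0,0,0.7,0,0,0,0,0,0,1,0,0,0,0,0,0,1,0,0,0,0,0,-0.04,1,0,0,0,0,0,-0.08,1,0,0,0,0,0,-0.12,1,0,0,0,0,-0.03,-0.14,1,0,0,0,0,-0.03,-0.14,1]'
python3 - <<'E'
from h import *
cv2.imwrite("pics/s3.png",cv2.resize(manip.camera("scene")[150:330,100:340],(800,600),interpolation=cv2.INTER_CUBIC))
g=grip(.84);print("pred grip px in crop",(np.array(proj("scene",g))-[100,150])*10/3)
h=W(17,80,162);print("hoodfront",(np.array(proj("scene",h))-[100,150])*10/3)
cup=np.array([.539,-.186,0]); Rt=orient(.55,0,0); z=Rt.as_matrix()[:,2]; gp=cup+[-.004,0,.052]
tcp=gp+.0187*z
go((Rt,[.38,-.12,.27]),(Rt,tcp-.12*z),(Rt,tcp))
E
```

```text
clock: 5.75
position: [0.3936, 0.1115, 0.2599]
ee_rot: [0.734, 0.68, 0.001, 0.002]
ft_force: [0.6, 0.2, 0.1]
grip_width: 1.004
grasp_force: 0.0
pred grip px in crop [488.48634282 271.49534129]
hoodfront [257.29815199 261.54317338]
t 5.8 pos [0.3939 0.111  0.2588]
[-0.407  0.442  1.453] [-0.2314  0.004  -0.0109]
[-0.407  0.442  1.453] [-0.2891  0.1105  0.1211]
[-0.407  0.442  1.453] [-0.2842  0.1728  0.2235]
```

View pics/s3.png

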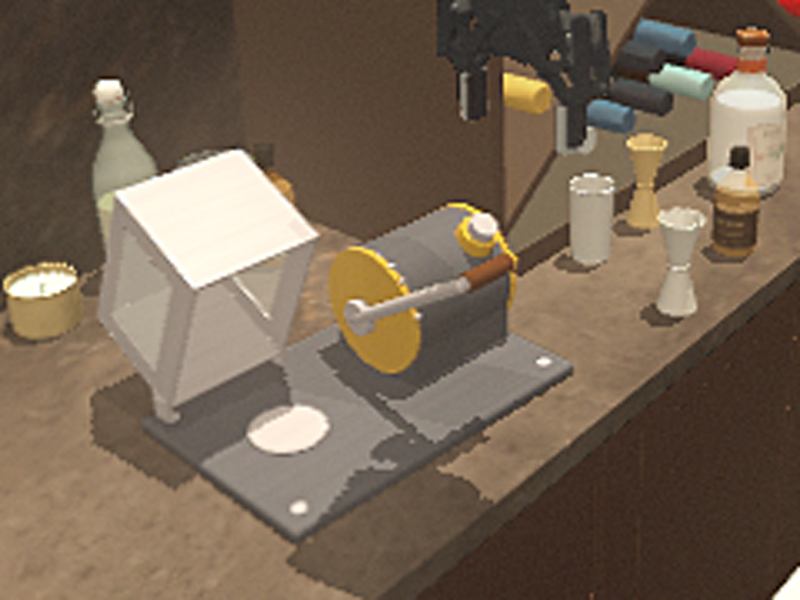

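The picture shows the lever on the third notch, with the grip at (488,271) as predicted, the hood open and the pad centre at (288,430).

```bash
python3 jog.py '[-0.05,0.055,0.18,-0.05,0,-0.02,1,-0.1,0.11,0.36,-0.1,0,-0.02,1,-0.15,0.165,0.54,-0.15,0,-0.02,1,-0.2,0.22,0.72,-0.19,0,-0.02,1,-0.25,0.275,0.9,-0.231,0.004,-0.02,1,-0.3,0.33,1.08,-0.24,0.02,-0.02,1,-0.36,0.39,1.27,-0.25,0.03,-0.02,1,-0.407,0.442,1.453,-0.26,0.05,0,1,-0.407,0.442,1.453,-0.27,0.08,0.04,1,-0.407,0.442,1.453,-0.289,0.11,0.08,1,-0.407,0.442,1.453,-0.289,0.11,0.1,1,-0.407,0.442,1.453,-0.289,0.11,0.1,1,-0.407,0.442,1.453,-0.289,0.11,0.1,1]'
python3 - <<'E'
from h import *
f=lambda x,y,z: onz("scene",100+(x+.5)*.3-.5,150+(y+.5)*.3-.5,z)
print("pad",f(288,430,.015),W(0,80,15),"cup foot front px",f(590,252,0))
o=manip.get_obs();print(np.round(o["joint_pos"],2))
im=manip.camera("wrist"); cv2.imwrite("pics/w2.png",im)
cup=np.array([.539,-.186,0]); Rt=orient(.55,0,0); z=Rt.as_matrix()[:,2]; tcp=cup+[-.004,0,.052]+.0187*z
go((Rt,tcp-.12*z),(Rt,tcp))
c=manip.calibration("wrist"); T=np.eye(4);T[:3,:3]=R.from_quat(o["ee_rot"]).as_matrix();T[:3,3]=o["position"]
M=np.linalg.inv(T@np.array(c["tool_from_camera"]))
for P in(cup+[0,0,.082],cup):
    q=M@np.r_[P,1]; x=-q[0]/q[2];y=q[1]/q[2];k=1+c["k1"]*(x*x+y*y);print(c["cx"]+c["fx"]*x*k,c["cy"]+c["fy"]*y*k)
E
```

```text
clock: 7.42
position: [0.4815, -0.1856, 0.1589]
ee_rot: [0.963, 0.0, 0.271, -0.001]
ft_force: [-0.0, -0.3, -0.2]
grip_width: 1.001
grasp_force: 0.0
pad [0.54447828 0.22754272 0.015     ] [0.54585391 0.22676296 0.015     ] cup foot front px [ 5.46020789e-01 -1.95578087e-01 -1.11022302e-16]
[ 0.9  -0.14 -0.44  2.24 -0.54  0.59 -0.74]
t 7.475 pos [ 0.4816 -0.1858  0.1594]
[-0.001  0.001  0.   ] [-0.0106  0.0002  0.0181]
[-0.001  0.001  0.   ] [-0.0105  0.0003  0.1381]
255.61920548090274 185.7790973533822
255.28888223795255 206.0435159884823
```

View pics/w2.png

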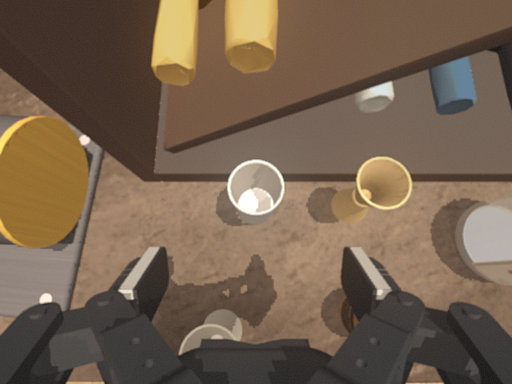

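The cup rim centre is at (256,188), which matches the prediction of (256,186). Next I advance along the tool axis and grasp.

```bash
python3 jog.py '[0,0,0,-0.0105,0,0.03,1,0,0,0,-0.0105,0,0.07,1,0,0,0,-0.0105,0,0.11,1,0,0,0,-0.0105,0,0.138,1,0,0,0,-0.0105,0,0.138,1,0,0,0,-0.0105,0,0.138,0.4,0,0,0,-0.0105,0,0.138,0.3,0,0,0,-0.0105,0,0.138,0.3,0,0,0,-0.0105,0,0.138,0.3,0,0,0,-0.0105,0,0.138,0.3,0,0,0,-0.0105,0,0.138,0.3]' 25
python3 - <<'E'
from h import *
o=manip.get_obs();print(o["grip_width"],o["grasp_force"])
Rt=orient(.55,0,0);p=o["position"]
# lift up, back
Ry=orient(.55,YAW,0); z=Ry.as_matrix()[:,2]
gl=W(0,80,15)+RZ@[-.004,0,.052]+.0187*z   # same grasp offset as at the cup
dev=p-(np.array([.539,-.186,0])+[-.004,0,.052]+.0187*Rt.as_matrix()[:,2]); print("dev",dev.round(4), "place tcp",gl)
go((Rt,p+[0,0,.03]),(Rt,p+[-.03,0,.16]),(Rt,[.4,-.1,.25]),(Ry,[.40,.2375,.2]),(Ry,gl+RZ@[-.16,0,.02]),(Ry,gl+RZ@[0,0,.01]))
E
```

```text
clock: 8.85
position: [0.545, -0.186, 0.0366]
ee_rot: [0.962, 0.0, 0.272, 0.0]
ft_force: [-2.7, 0.6, 8.2]
grip_width: 0.519
grasp_force: 24.5
0.5194280040967698 24.464600297424113
dev [ 0.0002 -0.      0.0006] place tcp [0.55161106 0.22631878 0.05105779]
t 8.85 pos [ 0.545  -0.186   0.0366]
[ 0. -0.  0.] [ 0.0157  0.     -0.0256]
[ 0. -0.  0.] [ 5.810e-02  1.000e-04 -1.521e-01]
[ 0. -0.  0.] [-0.012  -0.086  -0.2577]
[-0.04  -0.     0.066] [-0.0381 -0.4235 -0.2152]
[-0.04  -0.     0.066] [-0.1122 -0.4246 -0.1094]
[-0.04  -0.     0.066] [ 0.0185 -0.4123 -0.0175]
```

```bash
python3 jog.py '[0,0,0,0.016,0,-0.026,0.3,0,0,0,0.035,0,-0.075,0.3,0,0,0,0.05,0,-0.12,0.3,0,0,0,0.058,0,-0.152,0.3,0,0,0,0.04,-0.02,-0.19,0.3,0,0,0,0.01,-0.06,-0.22,0.3,0,0,0,-0.012,-0.1,-0.25,0.3,0,0,0,-0.012,-0.15,-0.257,0.3,0,0,0,-0.012,-0.2,-0.257,0.3,0,0,0,-0.012,-0.25,-0.257,0.3,0,0,0.02,-0.012,-0.3,-0.257,0.3,-0.02,0,0.04,-0.012,-0.35,-0.257,0.3,-0.04,0,0.066,-0.012,-0.4,-0.257,0.3,-0.04,0,0.066,-0.038,-0.4235,-0.215,0.3,-0.04,0,0.066,-0.07,-0.424,-0.165,0.3,-0.04,0,0.066,-0.1,-0.4245,-0.125,0.3,-0.04,0,0.066,-0.112,-0.4245,-0.109,0.3,-0.04,0,0.066,-0.112,-0.4245,-0.109,0.3,-0.04,0,0.066,-0.112,-0.4245,-0.109,0.3]'
python3 - <<'E'
from h import *
Ry=orient(.55,YAW,0); z=Ry.as_matrix()[:,2]
gl=W(0,80,15)+RZ@[-.004,0,.052]+.0187*z
go((Ry,gl+RZ@[-.08,0,.015]),(Ry,gl+RZ@[0,0,.01]),(Ry,gl+RZ@[0,0,.001]),(Ry,gl+[0,0,-.001]))
cv2.imwrite("pics/s4.png",cv2.resize(manip.camera("scene")[150:330,100:340],(800,600),interpolation=cv2.INTER_CUBIC))
E
```

```text
clock: 11.22
position: [0.3863, 0.2271, 0.079]
ee_rot: [0.962, -0.039, 0.269, 0.009]
ft_force: [-0.1, 0.8, -0.1]
grip_width: 0.515
grasp_force: 26.2
t 11.225 pos [0.3863 0.2271 0.079 ]
[-0.002  0.004 -0.005] [ 0.0658 -0.0122  0.0552]
[-0.002  0.004 -0.005] [ 0.1315 -0.0124  0.101 ]
[-0.002  0.004 -0.005] [ 0.1268 -0.0124  0.1087]
[-0.002  0.004 -0.005] [ 0.1258 -0.0124  0.1104]
```

View pics/s4.png

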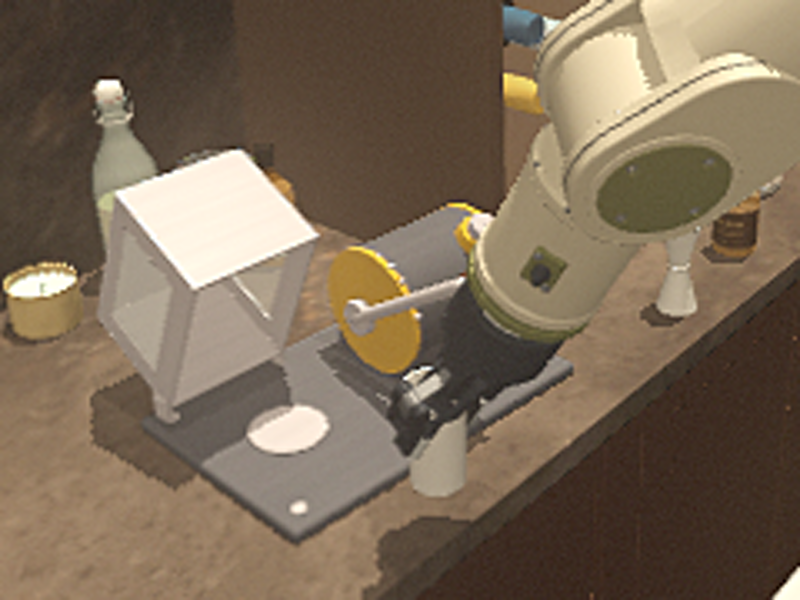

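The cup is held upright in front of the plate at (440,455), with the pad clear at (288,430). The tool stopped 11 mm short sideways, so I correct that on the way in.

```bash
python3 jog.py '[0,0,-0.005,0.02,-0.012,0.016,0.3,0,0,-0.005,0.045,-0.012,0.036,0.3,0,0,-0.005,0.066,-0.012,0.055,0.3,0,0,-0.005,0.066,-0.012,0.055,0.3,0,0,-0.005,0.066,-0.012,0.055,0.3]'
python3 - <<'E'
from h import *
Ry=orient(.55,YAW,0); z=Ry.as_matrix()[:,2]
gl=W(0,80,15)+RZ@[-.004,0,.052]+.0187*z
print(np.round(manip.get_obs()["joint_pos"],2))
go((Ry,gl+RZ@[-.08,0,.015]),(Ry,gl+RZ@[0,0,.01]),(Ry,gl+RZ@[0,0,.001]),(Ry,gl+[0,0,-.001]))
E
```

```text
clock: 11.9
position: [0.4454, 0.2143, 0.1006]
ee_rot: [0.962, -0.028, 0.27, -0.005]
ft_force: [-0.0, -0.0, -1.3]
grip_width: 0.516
grasp_force: 26.2
[ 0.79 -0.21 -1.47  2.29  0.32  0.47 -2.6 ]
t 11.9 pos [0.4454 0.2143 0.1006]
[-0.034  0.004  0.008] [ 0.0036 -0.0186  0.0431]
[-0.034  0.004  0.008] [ 0.0693 -0.0165  0.0889]
[-0.034  0.004  0.008] [ 0.0647 -0.0163  0.0966]
[-0.034  0.004  0.008] [ 0.0636 -0.0162  0.0983]
```

```bash
cat >> h.py <<'E'
def place(h,x,y,z,lean=.55):  # TCP pose that holds the cup with its foot at local (x,y,z) mm, tool heading h
    Rt=orient(lean,h,0); return Rt, W(x,y,z)+R.from_euler("z",h).apply([-.004,0,.052])+.0187*Rt.as_matrix()[:,2]
E
python3 - <<'E'
from h import *
go(place(.1,-80,75,35),place(.25,-80,80,35),place(.25,0,80,28))
E
```

```text
t 11.9 pos [0.4454 0.2143 0.1006]
[ 0.058  0.002 -0.143] [ 0.0061 -0.0148  0.0387]
[ 0.136 -0.    -0.27 ] [ 0.0059 -0.0206  0.0388]
[ 0.136 -0.    -0.27 ] [ 0.0706 -0.0184  0.0863]
```

```bash
python3 jog.py '[0.058,0.002,-0.143,0,-0.015,0.02,0.3,0.1,0,-0.2,0.006,-0.018,0.025,0.3,0.136,0,-0.27,0.006,-0.0206,0.03,0.3,0.136,0,-0.27,0.006,-0.0206,0.0388,0.3,0.136,0,-0.27,0.006,-0.0206,0.0388,0.3]'
python3 - <<'E'
from h import *
print(np.round(manip.get_obs()["joint_pos"],3))
go(place(.25,-80,80,35),place(.25,0,80,28),place(.25,0,80,16))
E
```

```text
clock: 12.52
position: [0.4695, 0.2317, 0.0767]
ee_rot: [0.956, 0.114, 0.269, -0.035]
ft_force: [0.3, 0.3, -0.6]
grip_width: 0.514
grasp_force: 26.2
[ 0.205  0.032 -0.887  2.309  0.695  0.386 -2.603]
t 12.525 pos [0.4695 0.2317 0.0767]
[ 0.002  0.    -0.012] [-0.0006 -0.002   0.0063]
[ 0.002  0.    -0.012] [0.0606 0.0229 0.0518]
[ 0.002  0.    -0.012] [0.0544 0.0229 0.0621]
```

```bash
python3 jog.py '[0,0,-0.02,0,-0.002,0.006,0.3,0,0,-0.05,0.02,0.006,0.02,0.3,0,0,-0.05,0.03,0.012,0.03,0.3,0,0,-0.05,0.03,0.012,0.03,0.3,0,0,-0.05,0.03,0.012,0.03,0.3]'
python3 - <<'E'
from h import *
print(np.round(manip.get_obs()["joint_pos"],3))
o=manip.get_obs(); Rc=R.from_quat(o["ee_rot"]); z=Rc.as_matrix()[:,2]; print("lean",np.arccos(-z[2]),"head",np.arctan2(z[1],z[0]))
h=np.arctan2(z[1],z[0]); cp=o["position"]-.0187*z-R.from_euler("z",h).apply([-.004,0,.052]); print("cup local",RZ.T@(cp-ORG)*1000)
go(place(.3,0,80,28),place(.3,0,80,16))
E
```

```text
clock: 13.15
position: [0.5122, 0.229, 0.0666]
ee_rot: [0.953, 0.137, 0.27, -0.028]
ft_force: [0.4, 0.0, -1.6]
grip_width: 0.518
grasp_force: 26.2
[ 0.032  0.131 -0.665  2.243  0.797  0.377 -2.583]
lean 0.549052773417731 head 0.24567624730017523
cup local [-39.21893232  77.852976    30.51266116]
t 13.15 pos [0.5122 0.229  0.0666]
[ 0.028  0.002 -0.007] [0.0306 0.0113 0.0219]
[ 0.028  0.002 -0.007] [0.0243 0.0111 0.0321]
```

```bash
python3 jog.py '[0.01,0,-0.003,0.012,0.004,0.009,0.3,0.028,0,-0.007,0.022,0.008,0.016,0.3,0.028,0,-0.007,0.03,0.011,0.022,0.3,0.028,0,-0.007,0.03,0.011,0.022,0.3,0.028,0,-0.007,0.03,0.011,0.022,0.3]'
python3 - <<'E'
from h import *
o=manip.get_obs(); print(np.round(o["joint_pos"],3)); Rc=R.from_quat(o["ee_rot"]); z=Rc.as_matrix()[:,2]
h=np.arctan2(z[1],z[0]); cp=o["position"]-.0187*z-R.from_euler("z",h).apply([-.004,0,.052]); print("cup local",RZ.T@(cp-ORG)*1000)
go(place(.3,0,80,22),place(.3,0,80,16),place(.3,0,80,14))
cv2.imwrite("pics/s5.png",cv2.resize(manip.camera("scene")[150:330,100:340],(800,600),interpolation=cv2.INTER_CUBIC))
E
```

```text
clock: 13.78
position: [0.551, 0.2292, 0.0636]
ee_rot: [0.952, 0.144, 0.268, -0.04]
ft_force: [0.3, 0.2, -0.2]
grip_width: 0.522
grasp_force: 26.2
[ 0.074  0.212 -0.648  2.169  0.777  0.354 -2.475]
cup local [-0.39340171 80.72282688 27.56924157]
t 13.775 pos [0.551  0.2292 0.0636]
[-0.     0.001  0.001] [-0.0028  0.0008  0.0048]
[-0.     0.001  0.001] [-0.0059  0.0008  0.0099]
[-0.     0.001  0.001] [-0.007   0.0008  0.0116]
```

View pics/s5.png

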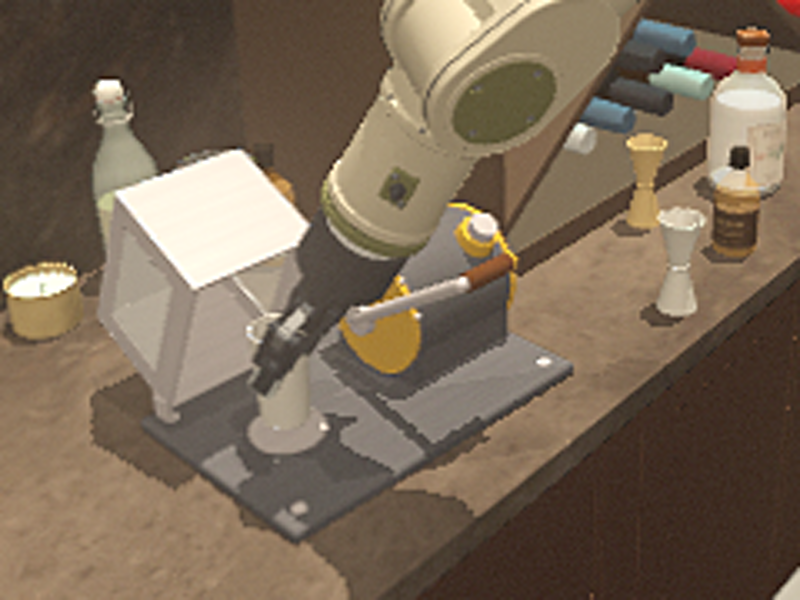

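The cup hangs over the pad at (285,415) with the lever untouched on its notch. I'll lower it and check for contact.

```bash
python3 jog.py '[0,0,0,-0.0028,0.0008,0.0048,0.3,0,0,0,-0.005,0.0008,0.008,0.3,0,0,0,-0.0062,0.0008,0.0105,0.3,0,0,0,-0.0066,0.0008,0.011,0.3,0,0,0,-0.0066,0.0008,0.011,0.3,0,0,0,-0.0066,0.0008,0.011,0.3]'
```

```text
clock: 14.58
position: [0.5524, 0.2286, 0.0518]
ee_rot: [0.951, 0.144, 0.269, -0.04]
ft_force: [-3.8, -1.3, 6.8]
grip_width: 0.516
grasp_force: 26.0
```

```bash
python3 jog.py '[0,0,0,0,0,0,0.6,0,0,0,0,0,0,0.75,0,0,0,0,0,0,0.9,0,0,0,0,0,0,0.9,0,0,0,0,0,-0.02,0.9,0,0,0,0,0,-0.05,0.9,0,0,0,0,0,-0.09,0.9,0,0,0,0,0,-0.13,0.9,0,0,0,0,0,-0.17,0.9,0,0,0,0,0,-0.17,0.9,0,0,0,0,0,-0.17,0.9]'
python3 - <<'E'
from h import *
im=manip.camera("scene")
cv2.imwrite("pics/s6.png",cv2.resize(im[150:330,100:340],(800,600),interpolation=cv2.INTER_CUBIC))
for n,P in(("rim",W(0,80,97)),("foot",W(0,80,15)),("grip",grip(.84))):print(n,(np.array(proj("scene",P))-[100,150])*10/3)
o=manip.get_obs();print(np.round(o["joint_pos"],3))
n=RZ@[-.574,0,.819]; b=W(-25,-127,133)
for r in(0,np.pi/2,-np.pi/2):
    Rt=orient(np.radians(35),YAW,r); go((Rt,b+.1*n),(Rt,b+.02*n),(Rt,b-.008*n))
E
```

```text
clock: 15.95
position: [0.4669, 0.2019, 0.1956]
ee_rot: [0.952, 0.144, 0.268, -0.04]
ft_force: [0.0, 0.9, -0.0]
grip_width: 0.901
grasp_force: 0.0
rim [277.85655269 341.45868758]
foot [286.40048857 427.75961754]
grip [488.48634282 271.49534129]
[ 0.22  -0.286 -0.703  2.231 -0.13   0.594 -1.695]
t 16.0 pos [0.4667 0.202  0.195 ]
[-0.206  0.062  0.317] [-0.0495  0.1618 -0.0534]
[-0.206  0.062  0.317] [-0.0472  0.1787  0.0248]
[-0.206  0.062  0.317] [-0.0463  0.1846  0.0521]
t 16.0 pos [0.4667 0.202  0.195 ]
[-0.118  0.221  1.88 ] [-0.0495  0.1618 -0.0534]
[-0.118  0.221  1.88 ] [-0.0472  0.1787  0.0248]
[-0.118  0.221  1.88 ] [-0.0463  0.1846  0.0521]
t 16.0 pos [0.4667 0.202  0.195 ]
[-0.202 -0.108 -1.248] [-0.0495  0.1618 -0.0534]
[-0.202 -0.108 -1.248] [-0.0472  0.1787  0.0248]
[-0.202 -0.108 -1.248] [-0.0463  0.1846  0.0521]
```

View pics/s6.png

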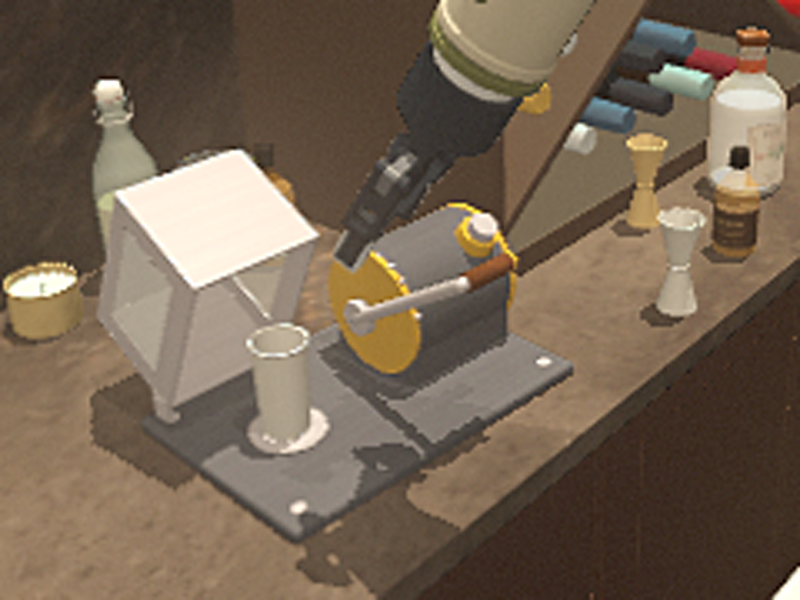

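The cup stands on the pad with its rim at (278,340), against a prediction of (278,341), and the lever is still on its notch. Next I shut the fingers and go to the button.

```bash
python3 jog.py '[0,0,0,0,0,-0.05,0.5,0,0,0,-0.02,0.02,-0.09,0,-0.03,-0.016,-0.18,-0.04,0.05,-0.1,0,-0.06,-0.032,-0.36,-0.05,0.08,-0.1,0,-0.09,-0.048,-0.54,-0.05,0.11,-0.1,0,-0.12,-0.064,-0.72,-0.05,0.14,-0.1,0,-0.15,-0.08,-0.9,-0.05,0.162,-0.1,0,-0.18,-0.096,-1.08,-0.05,0.162,-0.09,0,-0.202,-0.108,-1.248,-0.05,0.162,-0.07,0,-0.202,-0.108,-1.248,-0.0495,0.162,-0.0534,0,-0.202,-0.108,-1.248,-0.0495,0.162,-0.0534,0,-0.202,-0.108,-1.248,-0.0495,0.162,-0.0534,0]'
python3 - <<'E'
from h import *
print(np.round(manip.get_obs()["joint_pos"],3))
n=RZ@[-.574,0,.819]; b=W(-25,-127,133)
Rt=orient(np.radians(35),YAW,-np.pi/2); go((Rt,b+.1*n),(Rt,b+.02*n),(Rt,b+.0*n),(Rt,b-.009*n))
E
```

```text
clock: 17.5
position: [0.4481, 0.0265, 0.2157]
ee_rot: [0.701, 0.647, 0.205, 0.22]
ft_force: [-0.5, -0.0, -0.1]
grip_width: -0.001
grasp_force: 0.0
[-0.052 -0.481 -0.219  2.38   0.161  0.661 -0.454]
t 17.5 pos [0.4481 0.0265 0.2157]
[-0.    -0.001 -0.003] [ 0.0002 -0.0007  0.0004]
[-0.    -0.001 -0.003] [ 0.0001 -0.0007  0.0804]
[-0.    -0.001 -0.003] [ 1.000e-04 -7.000e-04  1.004e-01]
[-0.    -0.001 -0.003] [ 1.000e-04 -7.000e-04  1.094e-01]
```

```bash
python3 jog.py '[0,0,0,0,-0.0007,0.04,0,0,0,0,0,-0.0007,0.08,0,0,0,0,0,-0.0007,0.095,0,0,0,0,0,-0.0007,0.103,0,0,0,0,0,-0.0007,0.108,0,0,0,0,0,-0.0007,0.11,0,0,0,0,0,-0.0007,0.11,0]'
python3 - <<'E'
from h import *
cv2.imwrite("pics/s7.png",manip.camera("scene"))
E
python3 jog.py '[0,0,0,0,0,0.001,0,0,0,0,0,0,0.001,0,0,0,0,0,0,0.001,0,0,0,0,0,0,0.001,0,0,0,0,0,0,0.001,0,0,0,0,0,0,0.001,0,0,0,0,0,0,0.001,0,0,0,0,0,0,0.001,0,0,0,0,0,0,0.001,0,0,0,0,0,0,0.001,0,0,0,0,0,0,0.001,0,0,0,0,0,0,0.001,0,0,0,0,0,0,0.001,0,0,0,0,0,0,0.001,0,0,0,0,0,0,0.001,0,0,0,0,0,0,0.001,0,0,0,0,0,0,0.001,0,0,0,0,0,0,0.001,0,0,0,0,0,0,0.001,0,0,0,0,0,0,0.001,0]'
python3 - <<'E'
from h import *
cv2.imwrite("pics/s8.png",cv2.resize(manip.camera("scene")[150:330,100:340],(800,600),interpolation=cv2.INTER_CUBIC))
E
```

```text
clock: 18.38
position: [0.5096, 0.0214, 0.1268]
ee_rot: [0.7, 0.647, 0.204, 0.222]
ft_force: [-45.8, 0.3, 39.7]
grip_width: -0.002
grasp_force: 29.6
clock: 20.92
position: [0.5099, 0.0214, 0.1266]
ee_rot: [0.7, 0.647, 0.204, 0.222]
ft_force: [-63.2, 1.4, 55.8]
grip_width: -0.001
grasp_force: 40.6
```

View pics/s8.png

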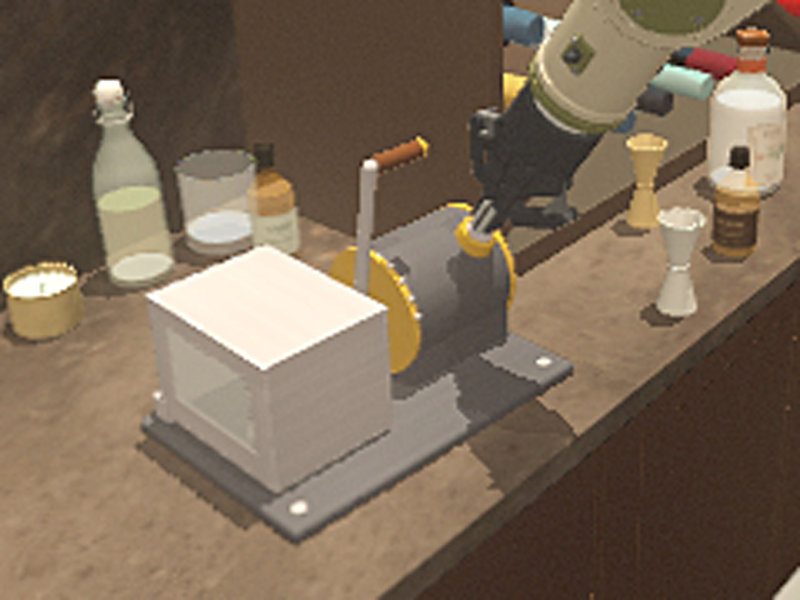

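The hood is closed (top at (265,310)) and the lever is upright with its grip at (400,152). I'll back straight off the button.

```bash
python3 jog.py '[0,0,0,0,0,-0.01,0,0,0,0,0,0,-0.04,0,0,0,0,0,0,-0.08,0,0,0,0,0,0,-0.1,0,0,0,0,0,0,-0.1,0,0,0,0,0,0,-0.1,0,0,0,0,0,0,-0.1,0,0,0,0,0,0,-0.1,0]'
python3 - <<'E'
from h import *
a=cv2.imread("pics/s8.png"); b=cv2.resize(manip.camera("scene")[150:330,100:340],(800,600),interpolation=cv2.INTER_CUBIC)
d=cv2.absdiff(a,b)[:, :420].max(2); print("change left part",(d>40).sum(), np.round(manip.get_obs()["ft_force"],1))
print(manip.hand_in())
E
```

```text
clock: 21.98
position: [0.4537, 0.026, 0.2056]
ee_rot: [0.7, 0.648, 0.204, 0.22]
ft_force: [0.9, 0.3, 0.5]
grip_width: -0.002
grasp_force: 0.0
change left part 0 [-0.5 -0.1  0.4]
the job is handed in; nothing more can be done
None
```

I handed the job in at about 22 s: the lever held at the third notch, the cup was stood on the pad, the button closed the hood over it, and the hand was clear; the press reached about 84 N where about 5 N was needed (limit 120 N), the cup is hidden under the closed hood so I last saw it before the press, and the hand-in gave no verdict.

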